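Set out the soap display

ROBOT

A 6-joint arm with a two-finger parallel gripper is mounted at the origin on a cart in front of the work surface, level with it; the furniture and walls round the work are solid. World frame = base frame: x ahead of the robot, y to its left, z up, the work surface at z = 0. Lengths are in m, angles in rad, forces in N, time in s.
With the tool pointing down it reaches from about 0.35 to 0.775 m from the base axis. Payload 5.5 kg.
Tool frame: the origin (TCP) lies at the very end of the fingers, on their centre line; the grasp point (between the pads) lies 19 mm behind it; z points along the fingers, y is the line along which they close (so a half turn about z gives the same grasp; the last joint's range is limited). The gripper opens to 85 mm and grips with 20 to 120 N. Pads are 22 mm wide; open, the fingers measure 114 mm over their backs; the gripper's body (76 mm by 85 mm) begins 54 mm behind the grasp point. The pads swing forward as they close: fully open they stand 13 mm farther back than shut.
Start: joints at [1.149, 0.313, 0.046, 1.304, 0, 1.431], TCP at [0.16, 0.552, 0.231] pointing down, gripper open.
Joint ranges: [-2.76, 2.76], [-0.86, 1.69], [-1.03, 1.26], [-2.2, 2.34], [-1.47, 1.5], [-3.14, 3.14]. Speed limits (rad/s): [2.57, 2.57, 3.14, 3.14, 3.14, 3.14].

INTERFACE

Orientations are given as a unit quaternion [w, x, y, z].
In Python, from workcell import get_state, read_camera, hand_in gives the robot as it stands.
- The arm moves only by the tool send_rows, never from a script. Its argument "increments" is a list of rows, each an object of numbers: "dx", "dy", "dz": the shift along the world's x, y, z in units of 25 mm (1.0 is 25 mm); "roll": the turn about the world's z in units of 8 degrees (1.0 is 8 degrees); "claw": the opening, from -1 (shut) to 1 (fully open). In form: [{"dx": .., "dy": .., "dz": .., "roll": .., "claw": ..}, ...]. A call has exactly 5 rows; each row is the pose to reach, as a shift and turn from the pose commanded when the call began; what a row does not reach only later rows make up. A row lasts 1/8 s, in which the tool goes at most 62.5 mm and 10.7 degrees, less where a joint would pass 70% of its speed; a pose out of reach is approached as far as the arm can. A call with a gripper value outside its range is refused whole. The fingers move at their own pace and stop on an object; "grip_force" is the grip in N (left out, the last holds). Time passes only in rows, so rows that repeat a pose let the fingers close, or fill a call up. It gives the time, the measured TCP pose, the force, the opening and the grip force at its end, in the units of the state.
- get_state(): the state, without advancing time (a new reading comes with each control period).
- read_camera(name): name is "side" or "top"; returns a dict with "image" (420x560x3 uint8, blue, green, red), "fx", "fy", "cx", "cy" (pixels), "dist_coeffs" ([k1, k2, p1, p2, k3] as OpenCV has them; the pictures are not rectified), "world_to_cam" (4x4, takes a point from world to camera coordinates). Camera axes: x right, y up, looking along -z (the intrinsics and any distortion apply to the point x, -y, -z); pixel columns grow to the right and rows downward; lengths in m; the calibration is good to about 2 mm. A picture is of the moment at which its call begins. There is no depth.
- hand_in(): hands the job in; it is judged then, once.
The state is a dict: "clock": time; "joint_pos": joint angles; "qvel": joint speeds; "tau": joint torques, N m; "tcp_pos": TCP position; "orientation": TCP orientation; "wrist_force": force on the tool from outside, world axes, zero at the start; "ft_torque": the same for the moment, N m; "finger_gap": finger opening in m; "grip_force": force on a finger pad.
Only numpy, scipy, OpenCV 4.12 (cv2) and the standard library are available. Lean on these libraries where they do the work, as an engineer would, in place of code of your own. Each camera call takes 0.05 s, during which the arm holds its last target. There are 200 camera calls.

TASK

Set out the soap display: lay the flat soap bar centred and lengthwise on the rectangular riser with the wooden stamp standing in the middle on top of it, and stand the pigment jar in the centre of the round riser. Stand the tall two-layer soap on the bench at the left end of the rectangular riser as the robot sees it, in line with the riser's middle, square to it with the broader side along the riser's length, and about 2 cm clear of it. Leave the balm tin, tape roll and dropper bottle where they are.

Things in the scene. Friction and masses are not known exactly. Their poses are not given: they have to be found in the camera images.
- slab_riser: low rectangular pale wooden riser with a flat top, fixed to the bench, 76 (x) x 110 (y) x 20 (z) mm; its origin is the centre of its underside, z up, y along its length and pointing to its left end as seen from the robot (turned at most 0.3 rad either way), x away from the robot
- round_riser: low round wooden riser with a flat top, fixed to the bench, 90 mm across, 30 mm high; its origin is the centre of its underside, z up
- flat_soap: flat cut soap bar lying on the bench, plain cream, 54 (x) x 80 (y) x 25 (z) mm, 0.1 kg; its origin is the centre of its underside, z up, y along its length; grip it across the 54 mm sides
- tall_soap: tall two-layer soap bar standing on end (pale upper half, coral lower half), 44 (x) x 57 (y) x 73 (z) mm, 0.15 kg; its origin is the centre of its underside, z up; grip it across the 44 mm sides
- stamp: turned wooden soap stamp, round with a waist, standing upright: foot 36 mm across up to z = 26 mm, waist 21 mm across, knob about 31 mm across from z = 34 to 64 mm, 0.05 kg; its origin is the centre of its underside, z up
- jar: small round glass pigment jar with a bamboo lid, 48 mm across, 70 mm high (lid, 47 mm across, from z = 58 mm), 0.09 kg; its origin is the centre of its underside, z up. It stands in the front part of the bench; the similar jars against the wall are not part of the job
- tin: bystander: round metal balm tin, 74 mm across, 34 mm high, loose; its origin is the centre of its underside, z up
- tape: bystander: roll of tape lying flat, 100 mm across, 25 mm high, loose; its origin is the centre of its underside, z up
- dropper: bystander: dropper bottle standing behind the risers, 32 mm across, 97 mm high, loose; its origin is the centre of its underside, z up
Not all that is in view belongs to the job. Leave any orange or yellow look-alike of the tall_soap alone.

How it is judged:
By the outcome, as a careful person would: the job done as asked, in the order asked, and still so for the second after the job is handed in, with the robot touching nothing.
It also fails if it takes over 112 s, if anything falls off the work surface, if the arm or the gripper's body presses on something with over 40 N, if the wrist force passes 120 N, or if a joint passes its speed limit or range.

## Working session

There is one attempt and no reset: what is moved stays moved. The work goes in short steps, Python scripts to look and compute and a tool call to move; the robot and the scene stay as the last step left them, time stands still between calls to the robot, and variables do not carry over. Pictures are saved under pics/ and viewed, at most 14 in all, crops included, and the job is handed in when it is done.

Besides the shell and the picture viewer there is one more tool, called after ">>>" as a command line: name --argument value ..., lists and objects as JSON in quotes. send_rows: Moves the arm, as the interface text tells. Its arguments: {"type":"object","properties":{"increments":{"type":"array","items":{"type":"object","properties":{"dx":{"type":"number"},"dy":{"type":"number"},"dz":{"type":"number"},"roll":{"type":"number"},"claw":{"type":"number"}}}},"grip_force":{"type":"number"}},"required":["increments"]}

```bash
mkdir -p pics; ls; cat > h.py <<'E'
import numpy as np, cv2, json
from workcell import get_state, read_camera, hand_in
def cam(n):
    c=read_camera(n); c['K']=np.array([[c['fx'],0,c['cx']],[0,c['fy'],c['cy']],[0,0,1.]]); c['D']=np.array(c['dist_coeffs'],float); c['T']=np.array(c['world_to_cam']); c['image']=np.array(c['image']); return c
def ray(c,uv):
    p=cv2.undistortPoints(np.array(uv,float).reshape(-1,1,2),c['K'],c['D']).reshape(-1,2)
    d=np.c_[p[:,0],-p[:,1],-np.ones(len(p))]; R=c['T'][:3,:3]
    return -R.T@c['T'][:3,3], d@R
def plane(c,uv,z):
    o,d=ray(c,uv); return o+d*((z-o[2])/d[:,2])[:,None]
def proj(c,P):
    q=np.array(P,float).reshape(-1,3)@c['T'][:3,:3].T+c['T'][:3,3]; q=q*[1,-1,-1]
    return cv2.projectPoints(q,np.zeros(3),np.zeros(3),c['K'],c['D'])[0].reshape(-1,2)
E
python3 - <<'E'
from h import *
for n in ('top','side'):
    c=cam(n); cv2.imwrite(f'pics/{n}0.png',c['image']); np.save(n+'0.npy',c,allow_pickle=True)
    print(n,-c['T'][:3,:3].T@c['T'][:3,3],c['D'],c['fx'])
s=get_state(); print(s)
E
```

```text
pics
top [0.38451684 0.04559359 1.13248202] [-0.05279227  0.          0.          0.          0.        ] 407.3680870157362
side [0.36073141 0.89671583 0.71508545] [-0.04523001  0.          0.          0.          0.        ] 403.6496711366132
{'clock': 0.1, 'joint_pos': array([ 1.14942251e+00,  3.13934620e-01,  4.51117156e-02,  1.30361143e+00,
       -8.08527369e-06,  1.43123642e+00]), 'qvel': array([-0.00020391, -0.00136092,  0.00162781,  0.00090668, -0.00142855,
        0.00111429]), 'tau': array([ 3.17322985e-03, -4.81723559e+01,  2.99245727e+01,  1.26959640e-02,
       -1.17756422e-04,  1.65278965e-05]), 'tcp_pos': array([0.15970979, 0.55190518, 0.23050057]), 'orientation': array([-2.22819045e-04,  1.40441087e-01,  9.90088698e-01, -7.88121133e-04]), 'wrist_force': array([-0.76904581,  0.37954774, -0.09731467]), 'ft_torque': array([-0.00970536,  0.0075189 ,  0.00963227]), 'grip_force': 0.0, 'finger_gap': 0.08518406777282209}
```

View pics/top0.png

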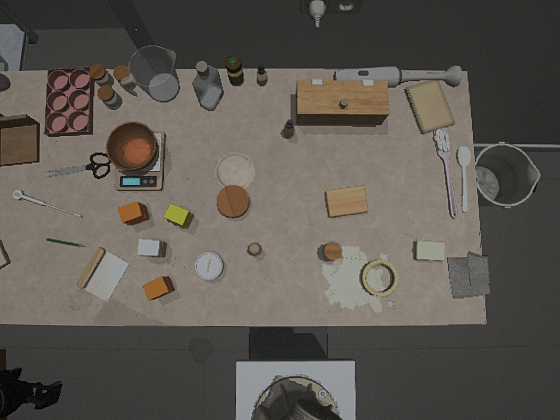

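View pics/side0.png

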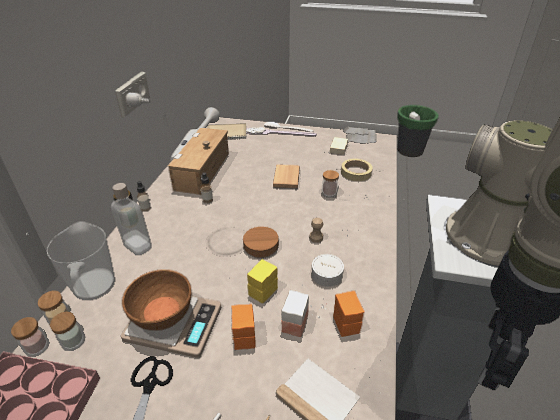

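Top view: slab riser (347,201), round riser (233,201), flat soap (430,250), jar (333,251), stamp (254,249), white/coral tall soap (151,247), tin (208,265), tape (380,278), dropper (289,128). The side view confirms this, with the tall soap at (294,313) between orange and yellow look-alikes. Next, enlarged crops.

```bash
python3 - <<'E'
from h import *
t=np.load('top0.npy',allow_pickle=True).item(); s=np.load('side0.npy',allow_pickle=True).item()
def cr(c,u,v): return cv2.resize(c['image'][v-25:v+25,u-32:u+33],(260,200),interpolation=cv2.INTER_CUBIC)
g=[cr(t,347,201),cr(t,233,195),cr(t,430,250),cr(t,333,251),cr(t,254,249),cr(t,151,247),cr(s,294,313),cr(s,317,230),cr(s,330,183)]
cv2.imwrite('pics/m0.png',np.vstack([np.hstack(g[i:i+3]) for i in (0,3,6)]))
for n,u,v in [('slab',347,201),('round',233,201),('bench',300,220),('flat',430,250),('jar',333,251),('stamp',254,249),('tall',150,249)]: print(n,cv2.cvtColor(t['image'][v-1:v+2,u-1:u+2],cv2.COLOR_BGR2HSV).reshape(-1,3).mean(0).astype(int))
E
```

```text
slab [ 17  99 151]
round [ 13 133 114]
bench [ 15  33 138]
flat [ 36  29 155]
jar [ 13 135 119]
stamp [ 16  74 132]
tall [104  10 159]
```

View pics/m0.png

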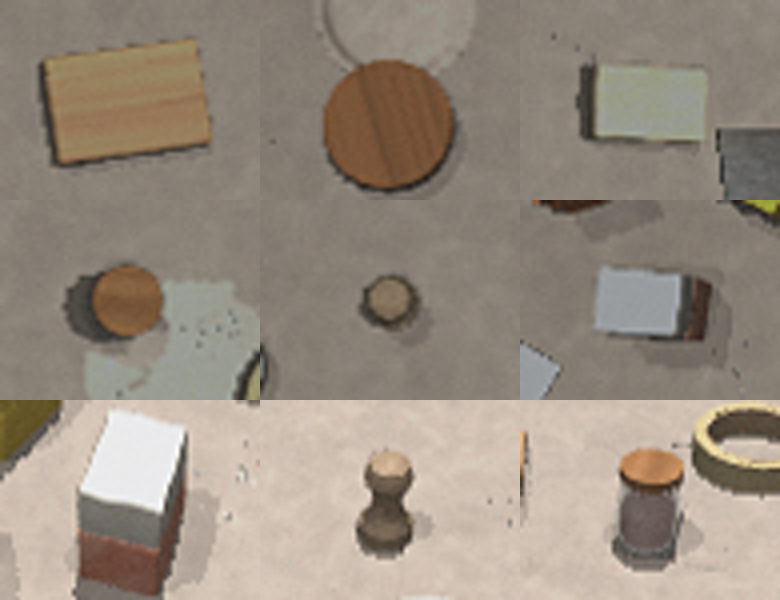

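Crops: clean top faces for slab, round riser, flat soap, jar lid and stamp knob. The tall soap's pale top is separable from its darker right side. Now measuring by masks.

```bash
cat >> h.py <<'E'
def comp(c,box,f):
    u0,v0,u1,v1=box; m=np.zeros(c['image'].shape[:2],np.uint8); hsv=cv2.cvtColor(c['image'],cv2.COLOR_BGR2HSV).astype(int)
    m[v0:v1,u0:u1]=f(hsv)[v0:v1,u0:u1]
    n,l,st,_=cv2.connectedComponentsWithStats(m); k=1+st[1:,4].argmax(); return l==k
def face(c,m,z):
    # centre, yaw of long side (from +y), side lengths from mask pixel moments on plane z
    v,u=np.nonzero(m); P=plane(c,np.c_[u,v],z)[:,:2]; C=P.mean(0)
    w,V=np.linalg.eigh(np.cov((P-C).T)); a=V[:,1]*np.sign(V[1,1])
    return C,np.arctan2(-a[0],a[1]),np.sqrt(12*w),np.sqrt(16*w)
E
cat > m.py <<'E'
from h import *
t=np.load('top0.npy',allow_pickle=True).item(); s=np.load('side0.npy',allow_pickle=True).item()
H=lambda f: f
J=[('slab',t,(315,175,380,228),lambda h:(h[...,1]>70)&(h[...,2]>110),.02),
('round',t,(212,183,255,222),lambda h:(h[...,1]>95)&(h[...,2]>70),.03),
('flat',t,(405,230,448,270),lambda h:(h[...,0]>24)&(h[...,2]>120),.025),
('jar',t,(315,235,350,270),lambda h:(h[...,1]>95)&(h[...,2]>70),.07),
('stamp',t,(240,235,268,263),lambda h:(h[...,1]>55)&(h[...,2]>95),.055),
('tall',t,(130,230,165,262),lambda h:(h[...,1]<25)&(h[...,2]>135),.073),
('tallside',s,(275,285,315,330),lambda h:(h[...,1]<25)&(h[...,2]>190),.073),
('jarside',s,(315,165,345,186),lambda h:(h[...,1]>95)&(h[...,2]>120),.07),
('tin',t,(190,245,226,284),lambda h:(h[...,1]<25)&(h[...,2]>130),.034),
('tape',t,(350,255,405,300),lambda h:(h[...,1]>55)&(h[...,2]>80),.025)]
for n,c,b,f,z in J:
    C,a,L,D=face(c,comp(c,b,f),z); print(n,C.round(4),'yaw',a.round(3),'rect',L.round(4),'disc',D.round(4))
o=proj(t,[[0.4,0,0]]);print(o)
for u,v in [(120,222),(142,203),(167,205),(190,225),(143,279),(173,298),(190,222)]: print(u,v,plane(t,[(u,v)],.03).round(3))
E
python3 m.py
```

```text
slab [ 0.5815 -0.1437] yaw 0.124 rect [0.0745 0.1079] disc [0.0861 0.1246]
round [0.5795 0.1722] yaw 0.861 rect [0.0769 0.0773] disc [0.0888 0.0893]
flat [ 0.4436 -0.3705] yaw -0.043 rect [0.0486 0.0743] disc [0.0561 0.0858]
jar [ 0.4401 -0.0942] yaw 0.295 rect [0.0391 0.0398] disc [0.0452 0.0459]
stamp [0.4477 0.1108] yaw -1.132 rect [0.0226 0.0234] disc [0.0261 0.027 ]
tall [0.4498 0.3865] yaw -0.1 rect [0.0393 0.0544] disc [0.0453 0.0629]
tallside [0.4484 0.3888] yaw -0.052 rect [0.0404 0.056 ] disc [0.0466 0.0646]
jarside [ 0.4388 -0.0912] yaw -1.57 rect [0.0389 0.0409] disc [0.0449 0.0472]
tin [0.403  0.2338] yaw -1.399 rect [0.0631 0.0652] disc [0.0729 0.0753]
tape [ 0.3704 -0.2276] yaw -0.478 rect [0.1066 0.1095] disc [0.1231 0.1265]
[[295.07759324 266.69258577]]
120 222 [[0.52 0.48 0.03]]
142 203 [[0.573 0.421 0.03 ]]
167 205 [[0.567 0.352 0.03 ]]
190 225 [[0.512 0.287 0.03 ]]
143 279 [[0.367 0.409 0.03 ]]
173 298 [[0.317 0.326 0.03 ]]
190 222 [[0.52  0.287 0.03 ]]
```

```bash
cat >> h.py <<'E'
def yaw():
    w,x,y,z=get_state()['orientation']; a=np.arctan2(x*x*0+1-2*(x*x+z*z),2*(x*y-w*z)); return (a+np.pi/2)%np.pi-np.pi/2
def go(x,y,z,a):
    s=get_state(); p=s['tcp_pos']; d=(np.array([x,y,z])-p)/.025
    print('t',round(s['clock'],2),'p',p.round(4),'yaw',round(yaw(),3),'UNITS',d.round(2),'roll',round(np.degrees((a-yaw()+np.pi/2)%np.pi-np.pi/2)/8,2),'gap',round(s['finger_gap'],4),'F',np.round(s['wrist_force'],1))
E
python3 -c "
from h import *
go(.4436,-.3705,.15,-.043)"
```

```text
t 0.1 p [0.1597 0.5519 0.2305] yaw 1.289 UNITS [ 11.36 -36.9   -3.22] roll -9.54 gap 0.0852 F [-0.8  0.4 -0.1]
```

>>> send_rows --increments '[{"dx": 2.1, "dy": -1.4, "dz": 0, "roll": -1.3, "claw": 0.5}, {"dx": 4.2, "dy": -2.9, "dz": 0, "roll": -2.6, "claw": 0.5}, {"dx": 6.3, "dy": -4.3, "dz": 0, "roll": -3.9, "claw": 0.5}, {"dx": 8.4, "dy": -5.8, "dz": 0, "roll": -5.2, "claw": 0.5}, {"dx": 10.4, "dy": -7.2, "dz": 0, "roll": -6.5, "claw": 0.5}]' --grip_force 40

```text
clock: 0.72
tcp_pos: [0.4181, 0.3731, 0.231]
orientation: [-0.0, 0.563, 0.827, -0.0]
wrist_force: [-0.1, 1.0, -0.3]
finger_gap: 0.064
grip_force: 0.0
```

>>> send_rows --increments '[{"dx": 0.2, "dy": -2.4, "dz": 0, "roll": -0.6, "claw": 0.5}, {"dx": 0.4, "dy": -4.9, "dz": 0, "roll": -1.2, "claw": 0.5}, {"dx": 0.6, "dy": -7.4, "dz": 0, "roll": -1.8, "claw": 0.5}, {"dx": 0.8, "dy": -9.9, "dz": 0, "roll": -2.4, "claw": 0.5}, {"dx": 1.0, "dy": -12.4, "dz": 0, "roll": -3.0, "claw": 0.5}]'

```text
clock: 1.35
tcp_pos: [0.4414, 0.0634, 0.2311]
orientation: [0.0, 0.721, 0.693, 0.0]
wrist_force: [1.3, -1.0, -0.4]
finger_gap: 0.0644
grip_force: 0.0
```

>>> send_rows --increments '[{"dx": 0, "dy": -2.4, "dz": 0, "roll": 0, "claw": 0.5}, {"dx": 0, "dy": -4.9, "dz": 0, "roll": 0, "claw": 0.5}, {"dx": 0, "dy": -7.4, "dz": 0, "roll": 0, "claw": 0.5}, {"dx": 0, "dy": -9.9, "dz": 0, "roll": 0, "claw": 0.5}, {"dx": 0, "dy": -12.4, "dz": 0, "roll": 0, "claw": 0.5}]'

```text
clock: 1.98
tcp_pos: [0.4413, -0.2467, 0.2311]
orientation: [-0.0, 0.72, 0.694, 0.0]
wrist_force: [1.4, -0.0, -0.1]
finger_gap: 0.0641
grip_force: 0.0
```

>>> send_rows --increments '[{"dx": 0, "dy": -2.4, "dz": -0.5, "roll": 0, "claw": 0.5}, {"dx": 0, "dy": -4.9, "dz": -1.5, "roll": 0, "claw": 0.5}, {"dx": 0, "dy": -4.9, "dz": -3.5, "roll": 0, "claw": 0.5}, {"dx": 0, "dy": -4.9, "dz": -5, "roll": 0, "claw": 0.5}, {"dx": 0, "dy": -4.9, "dz": -6, "roll": 0, "claw": 0.5}]'

```text
clock: 2.6
tcp_pos: [0.4404, -0.3663, 0.0785]
orientation: [-0.002, 0.72, 0.693, 0.0]
wrist_force: [-0.1, -0.2, 0.8]
finger_gap: 0.064
grip_force: 0.0
```

```bash
python3 -c "
from h import *
go(.4436,-.3705,.002,-.043)
c=cam('side'); cv2.imwrite('pics/s1.png',cv2.resize(c['image'][90:220,270:470],(800,520)))"
```

```text
t 2.6 p [ 0.4404 -0.3663  0.0785] yaw -0.038 UNITS [ 0.13 -0.17 -3.06] roll -0.03 gap 0.064 F [-0.1 -0.2  0.8]
```

View pics/s1.png

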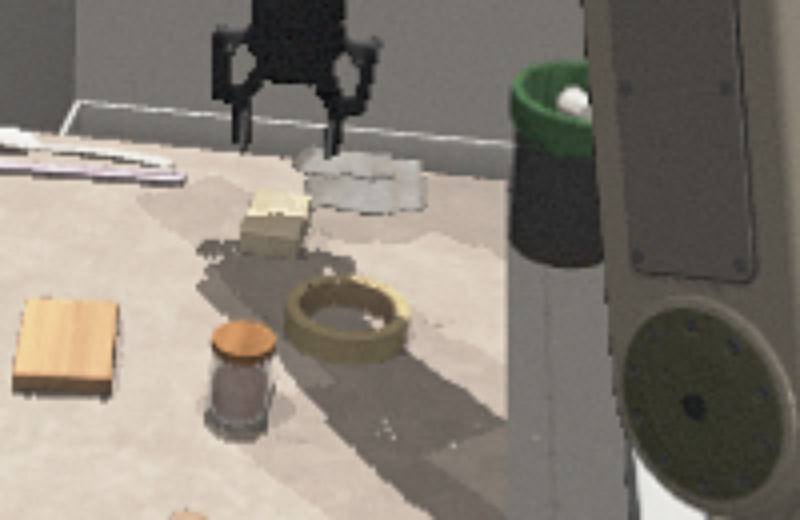

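Fingers straddle the flat soap in line (crop 240 and 333 against soap 241–311). Descending and gripping.

>>> send_rows --increments '[{"dx": 0, "dy": 0, "dz": -1, "roll": 0, "claw": 0.5}, {"dx": 0, "dy": 0, "dz": -2, "roll": 0, "claw": 0.5}, {"dx": 0, "dy": 0, "dz": -2.8, "roll": 0, "claw": 0.5}, {"dx": 0, "dy": 0, "dz": -3.15, "roll": 0, "claw": 0.5}, {"dx": 0, "dy": 0, "dz": -3.15, "roll": 0, "claw": 0.5}]'

```text
clock: 3.28
tcp_pos: [0.4416, -0.3669, 0.0024]
orientation: [-0.0, 0.72, 0.694, 0.0]
wrist_force: [-0.7, -0.8, -0.2]
finger_gap: 0.0639
grip_force: 0.0
```

>>> send_rows --increments '[{"claw": 0.3}, {"claw": 0.1}, {"claw": 0.1}, {"claw": 0.1}, {"claw": 0.1}]'

```text
schema error: expected keys dx, dy, dz, roll, claw
```

>>> send_rows --increments '[{"dz": 0.5, "claw": 0.1}, {"dz": 1, "claw": 0.1}, {"dz": 2, "claw": 0.1}, {"dz": 3, "claw": 0.1}, {"dz": 4, "claw": 0.1}]'

```text
schema error: expected keys dx, dy, dz, roll, claw
```

```bash
python3 - <<'E'
from h import *
go(.5815,-.1437,.1,.124)
c=cam('side'); cv2.imwrite('pics/s2.png',cv2.resize(c['image'][90:220,270:470],(800,520)))
c=cam('top'); np.save('top1.npy',c,allow_pickle=True)
E
```

```text
t 3.27 p [ 0.4416 -0.3669  0.0024] yaw -0.037 UNITS [5.6  8.93 3.9 ] roll 1.16 gap 0.0639 F [-0.7 -0.8 -0.2]
```

View pics/s2.png

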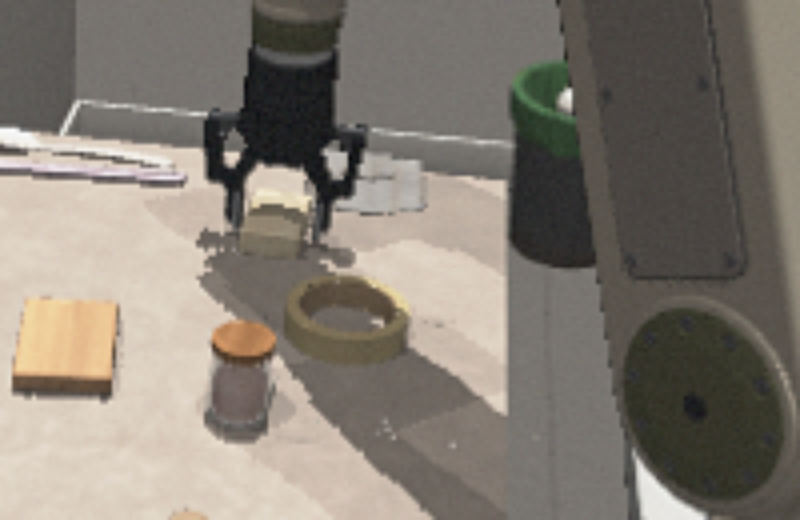

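Fingers are down on both sides of the soap. Now closing, with all keys given.

>>> send_rows --increments '[{"dx": 0, "dy": -0.14, "dz": 0, "roll": 0, "claw": 0.5}, {"dx": 0.06, "dy": -0.14, "dz": 0, "roll": 0, "claw": 0.1}, {"dx": 0.06, "dy": -0.14, "dz": 0, "roll": 0, "claw": 0.1}, {"dx": 0.06, "dy": -0.14, "dz": 0, "roll": 0, "claw": 0.1}, {"dx": 0.06, "dy": -0.14, "dz": 0, "roll": 0, "claw": 0.1}]'

```text
clock: 4.0
tcp_pos: [0.4437, -0.3718, 0.0038]
orientation: [0.001, 0.72, 0.694, -0.0]
wrist_force: [-1.5, -1.1, 5.6]
finger_gap: 0.0532
grip_force: 42.3
```

>>> send_rows --increments '[{"dx": 0, "dy": 0, "dz": 0.5, "roll": 0, "claw": 0.1}, {"dx": 0, "dy": 0, "dz": 1, "roll": 0, "claw": 0.1}, {"dx": 0, "dy": 0, "dz": 2, "roll": 0, "claw": 0.1}, {"dx": 0, "dy": 0, "dz": 3, "roll": 0, "claw": 0.1}, {"dx": 0, "dy": 0, "dz": 4, "roll": 0, "claw": 0.1}]'

```text
clock: 4.62
tcp_pos: [0.4434, -0.3706, 0.1042]
orientation: [0.0, 0.72, 0.694, 0.0]
wrist_force: [1.1, -1.1, -1.1]
finger_gap: 0.0529
grip_force: 42.1
```

```bash
python3 - <<'E'
from h import *
go(.5815,-.1437,.1,.124)
c=cam('top'); cv2.imwrite('pics/t1.png',cv2.resize(c['image'][170:300,300:500],(800,520)))
E
```

```text
t 4.62 p [ 0.4434 -0.3706  0.1042] yaw -0.037 UNITS [ 5.52  9.08 -0.17] roll 1.16 gap 0.0529 F [ 1.1 -1.1 -1.1]
```

View pics/t1.png

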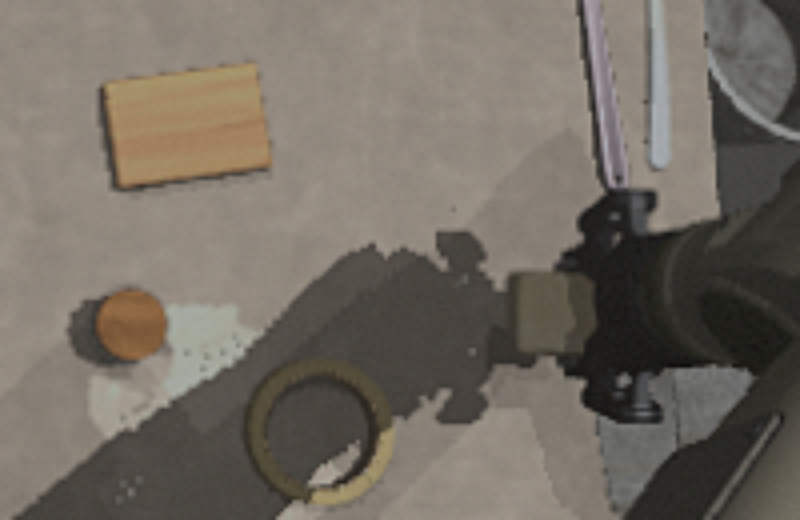

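Soap held; left end at crop (510,310), which is y ≈ -0.331, so it is centred on the TCP. Moving to the slab.

>>> send_rows --increments '[{"dx": 1.1, "dy": 1.8, "dz": 0, "roll": 0.2, "claw": 0.1}, {"dx": 2.2, "dy": 3.6, "dz": 0, "roll": 0.5, "claw": 0.1}, {"dx": 3.3, "dy": 5.4, "dz": 0, "roll": 0.7, "claw": 0.1}, {"dx": 4.4, "dy": 7.2, "dz": 0, "roll": 1.0, "claw": 0.1}, {"dx": 5.52, "dy": 9.05, "dz": 0, "roll": 1.17, "claw": 0.1}]'

```text
clock: 5.3
tcp_pos: [0.5821, -0.1429, 0.1027]
orientation: [0.0, 0.661, 0.75, 0.0]
wrist_force: [0.9, 0.0, -1.3]
finger_gap: 0.0529
grip_force: 42.2
```

>>> send_rows --increments '[{"dx": 0, "dy": 0, "dz": 0, "roll": 0, "claw": 0.1}, {"dx": 0, "dy": 0, "dz": -0.8, "roll": 0, "claw": 0.1}, {"dx": 0, "dy": 0, "dz": -1.6, "roll": 0, "claw": 0.1}, {"dx": 0, "dy": 0, "dz": -2.4, "roll": 0, "claw": 0.1}, {"dx": 0, "dy": 0, "dz": -2.4, "roll": 0, "claw": 0.1}]'

```text
clock: 5.92
tcp_pos: [0.5793, -0.1447, 0.0409]
orientation: [-0.002, 0.662, 0.75, -0.001]
wrist_force: [0.3, -0.6, -0.8]
finger_gap: 0.0531
grip_force: 42.2
```

```bash
python3 - <<'E'
from h import *
go(.5815,-.1437,.0240,.124)
E
```

```text
t 5.92 p [ 0.5793 -0.1447  0.0409] yaw 0.125 UNITS [ 0.09  0.04 -0.68] roll -0.0 gap 0.0531 F [ 0.3 -0.6 -0.8]
```

>>> send_rows --increments '[{"dx": 0, "dy": 0, "dz": -0.4, "roll": 0, "claw": 0.1}, {"dx": 0, "dy": 0, "dz": -0.5, "roll": 0, "claw": 0.1}, {"dx": 0, "dy": 0, "dz": -0.5, "roll": 0, "claw": 0.1}, {"dx": 0, "dy": 0, "dz": -0.5, "roll": 0, "claw": 0.1}, {"dx": 0, "dy": 0, "dz": -0.5, "roll": 0, "claw": 0.1}]'

```text
clock: 6.55
tcp_pos: [0.5815, -0.1445, 0.0304]
orientation: [0.0, 0.661, 0.75, 0.0]
wrist_force: [-0.9, -0.2, -0.9]
finger_gap: 0.0532
grip_force: 42.3
```

```bash
python3 - <<'E'
from h import *
go(.5815,-.1437,.0240,.124)
E
```

```text
t 6.55 p [ 0.5815 -0.1445  0.0304] yaw 0.126 UNITS [-0.    0.03 -0.26] roll -0.01 gap 0.0532 F [-0.9 -0.2 -0.9]
```

>>> send_rows --increments '[{"dx": 0, "dy": 0, "dz": -0.1, "roll": 0, "claw": 0.1}, {"dx": 0, "dy": 0, "dz": -0.2, "roll": 0, "claw": 0.1}, {"dx": 0, "dy": 0, "dz": -0.26, "roll": 0, "claw": 0.1}, {"dx": 0, "dy": 0, "dz": -0.26, "roll": 0, "claw": 0.1}, {"dx": 0, "dy": 0, "dz": -0.26, "roll": 0, "claw": 0.1}]'

```text
clock: 7.18
tcp_pos: [0.5812, -0.1444, 0.0239]
orientation: [-0.0, 0.661, 0.75, 0.0]
wrist_force: [-3.0, 0.6, 4.2]
finger_gap: 0.053
grip_force: 42.8
```

>>> send_rows --increments '[{"dx": 0, "dy": 0, "dz": 0, "roll": 0, "claw": 0.35}, {"dx": 0, "dy": 0, "dz": 0, "roll": 0, "claw": 0.5}, {"dx": 0, "dy": 0, "dz": 0.5, "roll": 0, "claw": 0.5}, {"dx": 0, "dy": 0, "dz": 2, "roll": 0, "claw": 0.5}, {"dx": 0, "dy": 0, "dz": 4.4, "roll": 0, "claw": 0.5}]'

```text
clock: 7.8
tcp_pos: [0.5799, -0.1439, 0.1335]
orientation: [-0.002, 0.661, 0.75, -0.001]
wrist_force: [0.5, 0.6, -0.1]
finger_gap: 0.0642
grip_force: 0.0
```

```bash
python3 - <<'E'
from h import *
go(.4477,.1108,.1,0)
E
```

```text
t 7.8 p [ 0.5799 -0.1439  0.1335] yaw 0.126 UNITS [-5.29 10.19 -1.34] roll -0.9 gap 0.0642 F [ 0.5  0.6 -0.1]
```

>>> send_rows --increments '[{"dx": -1.0, "dy": 2.0, "dz": 0, "roll": -0.2, "claw": 0.5}, {"dx": -2.1, "dy": 4.1, "dz": 0, "roll": -0.4, "claw": 0.5}, {"dx": -3.2, "dy": 6.1, "dz": 0, "roll": -0.6, "claw": 0.5}, {"dx": -4.3, "dy": 8.1, "dz": 0, "roll": -0.8, "claw": 0.5}, {"dx": -5.34, "dy": 10.2, "dz": 0, "roll": -0.9, "claw": 0.5}]'

```text
clock: 8.43
tcp_pos: [0.4472, 0.1119, 0.1347]
orientation: [0.001, 0.707, 0.707, 0.001]
wrist_force: [1.2, -0.3, 0.1]
finger_gap: 0.064
grip_force: 0.0
```

```bash
python3 - <<'E'
from h import *
from scipy.optimize import least_squares
t=np.load('top0.npy',allow_pickle=True).item(); s=np.load('side0.npy',allow_pickle=True).item()
# knob seen as the sphere-ish blob: difference to bench in both views
def blob(c,box,f): v,u=np.nonzero(comp(c,box,f)); return np.array([(u.min()+u.max())/2,(v.min()+v.max())/2]),u.min(),u.max(),v.min(),v.max()
kt=blob(t,(240,235,266,260),lambda h:(h[...,1]>48))
ks=blob(s,(306,214,328,229),lambda h:(h[...,1]>55)); print(kt,ks)
f=lambda P: np.r_[proj(t,P)[0]-kt[0],proj(s,P)[0]-ks[0]]
r=least_squares(f,[.447,.11,.05]); print(r.x.round(4),r.fun.round(2))
c=cam('top'); m=comp(c,(320,180,378,225),lambda h:(h[...,0]>22)&(h[...,2]>110)); print(m.sum(),face(c,m,.045)); cv2.imwrite('pics/t2.png',cv2.resize(c['image'][160:290,200:400],(800,520)))
go(r.x[0],r.x[1],.03,0)
E
```

```text
(array([255., 249.]), np.int64(249), np.int64(261), np.int64(243), np.int64(255)) (array([316.5, 223. ]), np.int64(311), np.int64(322), np.int64(218), np.int64(228))
[0.447  0.1081 0.0481] [-0.02 -0.37  0.35  0.05]
503 (array([ 0.58035896, -0.14283105]), np.float64(0.10367844227268071), array([0.04939039, 0.07707558]), array([0.05703111, 0.08899921]))
t 8.47 p [0.4428 0.1169 0.1344] yaw 0.004 UNITS [ 0.17 -0.35 -4.17] roll -0.03 gap 0.0639 F [-4.6  5.3  0.1]
```

View pics/t2.png

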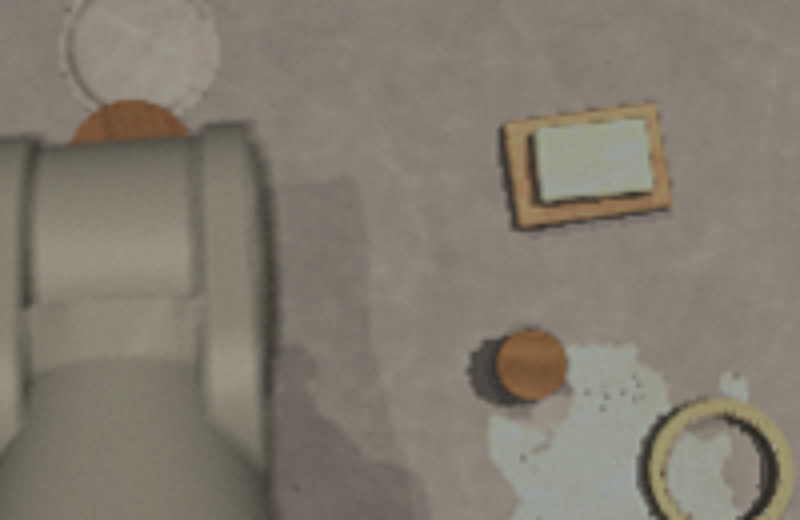

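The soap lies centred on the slab (crop 595,160 within 505–670): 1.4 mm from the riser centre. Descending on the stamp.

>>> send_rows --increments '[{"dx": 0, "dy": -0.06, "dz": -0.5, "roll": 0, "claw": 0.4}, {"dx": 0, "dy": -0.06, "dz": -1.7, "roll": 0, "claw": 0.4}, {"dx": 0, "dy": -0.06, "dz": -2.9, "roll": 0, "claw": 0.4}, {"dx": 0, "dy": -0.06, "dz": -3.7, "roll": 0, "claw": 0.4}, {"dx": 0, "dy": -0.06, "dz": -4.1, "roll": 0, "claw": 0.4}]'

```text
clock: 9.1
tcp_pos: [0.4477, 0.1079, 0.0299]
orientation: [-0.0, 0.708, 0.707, -0.001]
wrist_force: [0.7, -0.3, 0.7]
finger_gap: 0.0599
grip_force: 0.0
```

>>> send_rows --increments '[{"dx": 0, "dy": 0, "dz": 0, "roll": 0, "claw": 0.4}, {"dx": 0, "dy": 0, "dz": 0, "roll": 0, "claw": 0}, {"dx": 0, "dy": 0, "dz": 0, "roll": 0, "claw": -0.2}, {"dx": 0, "dy": 0, "dz": 0, "roll": 0, "claw": -0.4}, {"dx": 0, "dy": 0, "dz": 0, "roll": 0, "claw": -0.4}]' --grip_force 25

```text
clock: 9.72
tcp_pos: [0.4485, 0.1091, 0.0319]
orientation: [0.001, 0.707, 0.707, 0.001]
wrist_force: [-1.2, -0.9, 6.0]
finger_gap: 0.0285
grip_force: 24.4
```

```bash
python3 - <<'E'
from h import *
go(.447,.1093,.03,0)
E
```

```text
t 9.72 p [0.4485 0.1091 0.0319] yaw 0.0 UNITS [-0.06  0.01 -0.08] roll -0.0 gap 0.0285 F [-1.2 -0.9  6. ]
```

>>> send_rows --increments '[{"dx": 0, "dy": 0, "dz": 0.5, "roll": 0, "claw": -0.4}, {"dx": 0, "dy": 0, "dz": 1.2, "roll": 0, "claw": -0.4}, {"dx": 0, "dy": 0, "dz": 2.2, "roll": 0, "claw": -0.4}, {"dx": 0, "dy": 0, "dz": 3.2, "roll": 0, "claw": -0.4}, {"dx": 0, "dy": 0, "dz": 4, "roll": 0, "claw": -0.4}]'

```text
clock: 10.35
tcp_pos: [0.4479, 0.1092, 0.1327]
orientation: [0.0, 0.707, 0.707, 0.0]
wrist_force: [0.5, 0.3, -1.5]
finger_gap: 0.0283
grip_force: 24.7
```

>>> send_rows --increments '[{"dx": 1, "dy": -2, "dz": 0, "roll": 0, "claw": -0.4}, {"dx": 2.1, "dy": -4, "dz": 0, "roll": 0, "claw": -0.4}, {"dx": 3.2, "dy": -6, "dz": 0, "roll": 0, "claw": -0.4}, {"dx": 4.3, "dy": -8, "dz": 0, "roll": 0, "claw": -0.4}, {"dx": 5.32, "dy": -10.1, "dz": 0, "roll": 0, "claw": -0.4}]'

```text
clock: 10.98
tcp_pos: [0.5815, -0.1449, 0.1317]
orientation: [0.0, 0.707, 0.707, 0.0]
wrist_force: [1.0, -0.6, 0.4]
finger_gap: 0.0281
grip_force: 24.7
```

>>> send_rows --increments '[{"dx": 0, "dy": 0, "dz": 0, "roll": 0, "claw": -0.4}, {"dx": 0, "dy": 0, "dz": 0, "roll": 0, "claw": -0.4}, {"dx": 0, "dy": 0, "dz": 0, "roll": 0, "claw": -0.4}, {"dx": 0, "dy": 0, "dz": 0, "roll": 0, "claw": -0.4}, {"dx": 0, "dy": 0, "dz": 0, "roll": 0, "claw": -0.4}]'

```text
clock: 11.6
tcp_pos: [0.5806, -0.1426, 0.1314]
orientation: [0.0, 0.707, 0.708, 0.0]
wrist_force: [-0.4, 0.3, 0.4]
finger_gap: 0.0285
grip_force: 24.8
```

```bash
python3 - <<'E'
from h import *
go(.5809,-.1433,.077,0)
c=cam('side'); cv2.imwrite('pics/s3.png',cv2.resize(c['image'][100:220,210:370],(800,600)))
E
```

```text
t 11.6 p [ 0.5806 -0.1426  0.1314] yaw 0.001 UNITS [ 0.01 -0.03 -2.18] roll -0.01 gap 0.0285 F [-0.4  0.3  0.4]
```

View pics/s3.png

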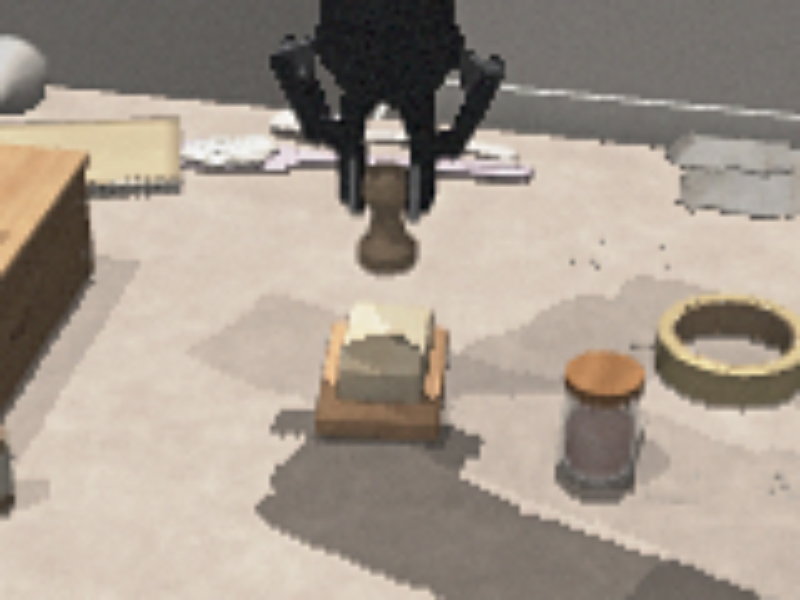

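The stamp is held upright (foot at crop 388,265) above the soap. Lowering.

>>> send_rows --increments '[{"dx": 0, "dy": 0, "dz": -0.7, "roll": 0, "claw": -0.4}, {"dx": 0, "dy": 0, "dz": -1.4, "roll": 0, "claw": -0.4}, {"dx": 0, "dy": 0, "dz": -1.9, "roll": 0, "claw": -0.4}, {"dx": 0, "dy": 0, "dz": -2.1, "roll": 0, "claw": -0.4}, {"dx": 0, "dy": 0, "dz": -2.1, "roll": 0, "claw": -0.4}]'

```text
clock: 12.28
tcp_pos: [0.5807, -0.1434, 0.0785]
orientation: [-0.0, 0.707, 0.707, -0.0]
wrist_force: [-0.6, 0.4, -0.5]
finger_gap: 0.0281
grip_force: 24.8
```

>>> send_rows --increments '[{"dx": 0, "dy": 0, "dz": -0.05, "roll": 0, "claw": -0.4}, {"dx": 0, "dy": 0, "dz": -0.1, "roll": 0, "claw": -0.4}, {"dx": 0, "dy": 0, "dz": -0.12, "roll": 0, "claw": -0.4}, {"dx": 0, "dy": 0, "dz": -0.12, "roll": 0, "claw": -0.4}, {"dx": 0, "dy": 0, "dz": -0.12, "roll": 0, "claw": -0.4}]'

```text
clock: 12.9
tcp_pos: [0.5814, -0.1439, 0.0772]
orientation: [0.001, 0.707, 0.707, 0.0]
wrist_force: [-1.5, -0.1, 6.0]
finger_gap: 0.0283
grip_force: 25.2
```

```bash
python3 - <<'E'
from h import *
go(.5809,-.1433,.0765,0)
E
```

```text
t 12.9 p [ 0.5814 -0.1439  0.0772] yaw 0.0 UNITS [-0.02  0.02 -0.03] roll -0.0 gap 0.0283 F [-1.5 -0.1  6. ]
```

Contact at 6 N. Releasing, then lifting and going to the jar.

>>> send_rows --increments '[{"dx": 0, "dy": 0, "dz": 0, "roll": 0, "claw": -0.2}, {"dx": 0, "dy": 0, "dz": 0, "roll": 0, "claw": 0.1}, {"dx": 0, "dy": 0, "dz": 0, "roll": 0, "claw": 0.4}, {"dx": 0, "dy": 0, "dz": 0.8, "roll": 0, "claw": 0.5}, {"dx": 0, "dy": 0, "dz": 3, "roll": 0, "claw": 0.5}]'

```text
clock: 13.52
tcp_pos: [0.5784, -0.1426, 0.148]
orientation: [-0.003, 0.707, 0.707, -0.001]
wrist_force: [1.4, -0.7, 0.2]
finger_gap: 0.0639
grip_force: 0.0
```

```bash
python3 - <<'E'
from h import *
go(.4395,-.0930,.15,0)
E
```

```text
t 13.53 p [ 0.5784 -0.1426  0.148 ] yaw 0.0 UNITS [-5.56  1.98  0.08] roll -0.0 gap 0.0639 F [ 1.4 -0.7  0.2]
```

>>> send_rows --increments '[{"dx": -1.9, "dy": 0.7, "dz": 0, "roll": 0, "claw": 0.5}, {"dx": -3.8, "dy": 1.4, "dz": 0, "roll": 0, "claw": 0.5}, {"dx": -5.66, "dy": 2.02, "dz": 0, "roll": 0, "claw": 0.5}, {"dx": -5.66, "dy": 2.02, "dz": 0, "roll": 0, "claw": 0.5}, {"dx": -5.66, "dy": 2.02, "dz": 0, "roll": 0, "claw": 0.5}]'

```text
clock: 14.15
tcp_pos: [0.4401, -0.0933, 0.1511]
orientation: [0.001, 0.707, 0.707, 0.0]
wrist_force: [0.1, -0.2, 0.1]
finger_gap: 0.0642
grip_force: 0.0
```

>>> send_rows --increments '[{"dx": 0, "dy": 0, "dz": -1.2, "roll": 0, "claw": 0.5}, {"dx": 0, "dy": 0, "dz": -2.7, "roll": 0, "claw": 0.5}, {"dx": 0, "dy": 0, "dz": -4, "roll": 0, "claw": 0.5}, {"dx": 0, "dy": 0, "dz": -5, "roll": 0, "claw": 0.5}, {"dx": 0, "dy": 0, "dz": -5.3, "roll": 0, "claw": 0.5}]'

```text
clock: 14.78
tcp_pos: [0.4395, -0.0931, 0.0166]
orientation: [-0.001, 0.707, 0.707, -0.0]
wrist_force: [0.3, -0.2, 1.1]
finger_gap: 0.0642
grip_force: 0.0
```

```bash
python3 - <<'E'
from h import *
go(.4395,-.0930,.017,0)
E
```

```text
t 14.78 p [ 0.4395 -0.0931  0.0166] yaw 0.0 UNITS [-0.    0.    0.02] roll -0.0 gap 0.0642 F [ 0.3 -0.2  1.1]
```

>>> send_rows --increments '[{"dx": 0, "dy": 0, "dz": 0, "roll": 0, "claw": 0.3}, {"dx": 0, "dy": 0, "dz": 0, "roll": 0, "claw": 0}, {"dx": 0, "dy": 0, "dz": 0, "roll": 0, "claw": 0}, {"dx": 0, "dy": 0, "dz": 0, "roll": 0, "claw": 0}, {"dx": 0, "dy": 0, "dz": 0, "roll": 0, "claw": 0}]' --grip_force 30

```text
clock: 15.4
tcp_pos: [0.4401, -0.0933, 0.0189]
orientation: [0.001, 0.707, 0.707, 0.0]
wrist_force: [0.0, -0.4, 6.3]
finger_gap: 0.0466
grip_force: 31.5
```

>>> send_rows --increments '[{"dx": 0, "dy": 0, "dz": 0.5, "roll": 0, "claw": 0}, {"dx": 0, "dy": 0, "dz": 1.2, "roll": 0, "claw": 0}, {"dx": 0, "dy": 0, "dz": 2.2, "roll": 0, "claw": 0}, {"dx": 0, "dy": 0, "dz": 3.2, "roll": 0, "claw": 0}, {"dx": 0, "dy": 0, "dz": 4, "roll": 0, "claw": 0}]'

```text
clock: 16.02
tcp_pos: [0.4391, -0.0929, 0.1195]
orientation: [0.0, 0.707, 0.707, 0.0]
wrist_force: [-0.2, -0.1, -1.8]
finger_gap: 0.0465
grip_force: 31.2
```

>>> send_rows --increments '[{"dx": 1.1, "dy": 2.1, "dz": 0, "roll": 0, "claw": 0}, {"dx": 2.2, "dy": 4.2, "dz": 0, "roll": 0, "claw": 0}, {"dx": 3.3, "dy": 6.3, "dz": 0, "roll": 0, "claw": 0}, {"dx": 4.4, "dy": 8.4, "dz": 0, "roll": 0, "claw": 0}, {"dx": 5.6, "dy": 10.6, "dz": 0, "roll": 0, "claw": 0}]'

```text
clock: 16.65
tcp_pos: [0.5794, 0.1736, 0.1185]
orientation: [0.0, 0.707, 0.707, -0.0]
wrist_force: [1.4, -0.3, -0.6]
finger_gap: 0.0461
grip_force: 31.2
```

>>> send_rows --increments '[{"dx": 0, "dy": 0, "dz": 0, "roll": 0, "claw": 0}, {"dx": 0, "dy": 0, "dz": 0, "roll": 0, "claw": 0}, {"dx": 0, "dy": 0, "dz": 0, "roll": 0, "claw": 0}, {"dx": 0, "dy": 0, "dz": 0, "roll": 0, "claw": 0}, {"dx": 0, "dy": 0, "dz": 0, "roll": 0, "claw": 0}]'

```text
clock: 17.27
tcp_pos: [0.5791, 0.171, 0.1184]
orientation: [0.0, 0.708, 0.707, 0.0]
wrist_force: [-0.0, -0.1, 0.1]
finger_gap: 0.0467
grip_force: 31.3
```

```bash
python3 - <<'E'
from h import *
go(.5795,.1722,.047,0)
c=cam('side'); np.save('side2.npy',c,allow_pickle=True); cv2.imwrite('pics/s4.png',cv2.resize(c['image'][140:260,180:340],(800,600)))
E
```

```text
t 17.27 p [0.5791 0.171  0.1184] yaw -0.001 UNITS [ 0.02  0.05 -2.86] roll 0.01 gap 0.0467 F [-0.  -0.1  0.1]
```

View pics/s4.png

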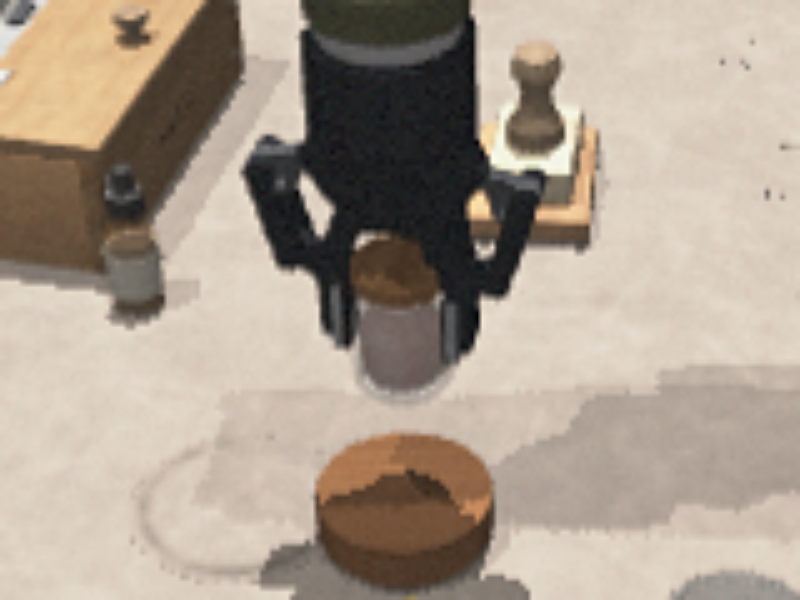

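Jar is held upright above the round riser, and the stamp stands on the soap (crop 537,100). Lowering the jar.

>>> send_rows --increments '[{"dx": 0, "dy": 0.03, "dz": -0.8, "roll": 0, "claw": 0}, {"dx": 0, "dy": 0.03, "dz": -1.7, "roll": 0, "claw": 0}, {"dx": 0, "dy": 0.03, "dz": -2.4, "roll": 0, "claw": 0}, {"dx": 0, "dy": 0.03, "dz": -2.7, "roll": 0, "claw": 0}, {"dx": 0, "dy": 0.03, "dz": -2.7, "roll": 0, "claw": 0}]'

```text
clock: 17.95
tcp_pos: [0.5791, 0.1725, 0.0505]
orientation: [-0.0, 0.707, 0.707, -0.0]
wrist_force: [0.0, 0.6, -1.1]
finger_gap: 0.0468
grip_force: 31.3
```

>>> send_rows --increments '[{"dx": 0, "dy": 0, "dz": -0.05, "roll": 0, "claw": 0}, {"dx": 0, "dy": 0, "dz": -0.1, "roll": 0, "claw": 0}, {"dx": 0, "dy": 0, "dz": -0.14, "roll": 0, "claw": 0}, {"dx": 0, "dy": 0, "dz": -0.14, "roll": 0, "claw": 0}, {"dx": 0, "dy": 0, "dz": -0.14, "roll": 0, "claw": 0}]'

```text
clock: 18.58
tcp_pos: [0.5798, 0.1728, 0.0489]
orientation: [0.001, 0.707, 0.707, 0.001]
wrist_force: [-2.3, 0.3, 8.0]
finger_gap: 0.0465
grip_force: 32.0
```

>>> send_rows --increments '[{"dx": 0, "dy": 0, "dz": 0, "roll": 0, "claw": 0.3}, {"dx": 0, "dy": 0, "dz": 0, "roll": 0, "claw": 0.5}, {"dx": 0, "dy": 0, "dz": 0.8, "roll": 0, "claw": 0.5}, {"dx": 0, "dy": 0, "dz": 2.8, "roll": 0, "claw": 0.5}, {"dx": 0, "dy": 0, "dz": 5, "roll": 0, "claw": 0.5}]'

```text
clock: 19.2
tcp_pos: [0.5785, 0.1725, 0.1723]
orientation: [-0.001, 0.707, 0.707, -0.001]
wrist_force: [2.1, 0.1, 0.5]
finger_gap: 0.0639
grip_force: 0.0
```

```bash
python3 - <<'E'
from h import *
go(.449,.3877,.15,-.075)
t=np.load('top0.npy',allow_pickle=True).item(); s=np.load('side0.npy',allow_pickle=True).item()
for c,b,z,f in [(t,(130,230,165,262),.073,lambda h:(h[...,1]<25)&(h[...,2]>125)),(s,(275,285,315,330),.073,lambda h:(h[...,1]<25)&(h[...,2]>180))]:
    cn=cv2.findContours(comp(c,b,f).astype(np.uint8),0,1)[0][0].reshape(-1,2)
    P=plane(c,cn,z)[:,:2]; r=cv2.minAreaRect((P*1000).astype(np.float32)); print(r)
E
```

```text
t 19.2 p [0.5785 0.1725 0.1723] yaw 0.0 UNITS [-5.18  8.61 -0.89] roll -0.54 gap 0.0639 F [2.1 0.1 0.5]
((450.8948059082031, 386.05755615234375), (55.22535705566406, 41.867828369140625), 87.02579498291016)
((448.4623718261719, 388.20074462890625), (57.497154235839844, 40.73352813720703), 86.03028869628906)
```

>>> send_rows --increments '[{"dx": -1.2, "dy": 2.1, "dz": 0, "roll": -0.1, "claw": 0.5}, {"dx": -2.5, "dy": 4.2, "dz": 0, "roll": -0.2, "claw": 0.5}, {"dx": -3.8, "dy": 6.4, "dz": 0, "roll": -0.3, "claw": 0.5}, {"dx": -5.2, "dy": 8.6, "dz": 0, "roll": -0.43, "claw": 0.5}, {"dx": -5.2, "dy": 8.6, "dz": 0, "roll": -0.43, "claw": 0.5}]'

```text
clock: 19.82
tcp_pos: [0.4465, 0.3908, 0.1719]
orientation: [-0.0, 0.726, 0.688, -0.0]
wrist_force: [0.1, -0.6, 0.2]
finger_gap: 0.0641
grip_force: 0.0
```

>>> send_rows --increments '[{"dx": 0, "dy": 0, "dz": 0, "roll": 0, "claw": 0.5}, {"dx": 0, "dy": 0, "dz": -0.6, "roll": 0, "claw": 0.5}, {"dx": 0, "dy": 0, "dz": -1.4, "roll": 0, "claw": 0.5}, {"dx": 0, "dy": 0, "dz": -2, "roll": 0, "claw": 0.5}, {"dx": 0, "dy": 0, "dz": -2, "roll": 0, "claw": 0.5}]'

```text
clock: 20.45
tcp_pos: [0.4487, 0.386, 0.12]
orientation: [-0.0, 0.729, 0.685, -0.002]
wrist_force: [0.1, -0.3, 0.0]
finger_gap: 0.0636
grip_force: 0.0
```

```bash
python3 - <<'E'
from h import *
go(.4493,.3875,.026,-.06)
c=cam('side'); cv2.imwrite('pics/s5.png',cv2.resize(c['image'][230:380,200:400],(800,600)))
E
```

```text
t 20.45 p [0.4487 0.386  0.12  ] yaw -0.062 UNITS [ 0.02  0.06 -3.76] roll 0.01 gap 0.0636 F [ 0.1 -0.3  0. ]
```

View pics/s5.png

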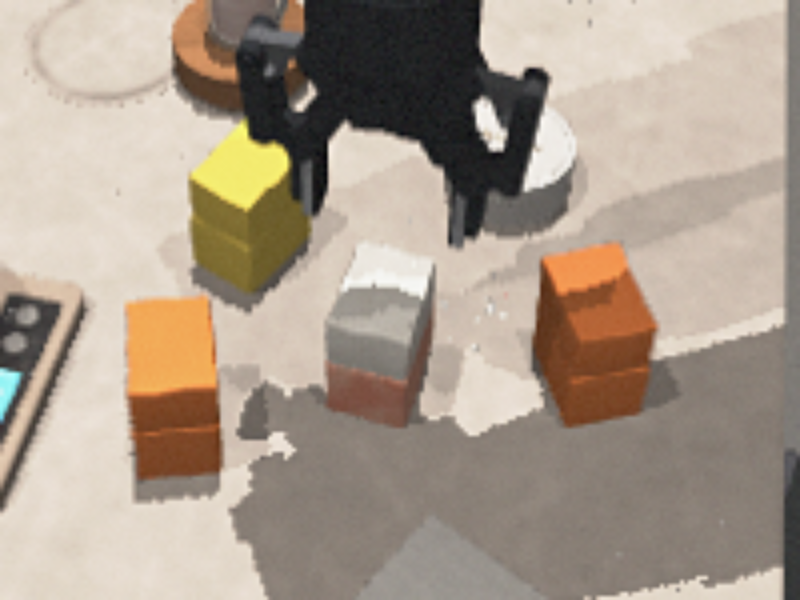

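Fingers straddle the white/coral soap (tips 315 and 460, soap 330–435). The orange block to the right is near, so I grip a little higher and approach narrower.

>>> send_rows --increments '[{"dx": 0, "dy": 0, "dz": -0.8, "roll": 0, "claw": 0.35}, {"dx": 0, "dy": 0, "dz": -1.6, "roll": 0, "claw": 0.35}, {"dx": 0, "dy": 0, "dz": -2.4, "roll": 0, "claw": 0.35}, {"dx": 0, "dy": 0, "dz": -3.1, "roll": 0, "claw": 0.35}, {"dx": 0, "dy": 0, "dz": -3.35, "roll": 0, "claw": 0.35}]'

```text
clock: 21.12
tcp_pos: [0.4493, 0.3874, 0.038]
orientation: [0.0, 0.728, 0.686, -0.0]
wrist_force: [-0.4, 0.7, 0.8]
finger_gap: 0.0574
grip_force: 0.0
```

>>> send_rows --increments '[{"dx": 0, "dy": 0, "dz": 0, "roll": 0, "claw": 0.35}, {"dx": 0, "dy": 0, "dz": 0, "roll": 0, "claw": 0.1}, {"dx": 0, "dy": 0, "dz": 0, "roll": 0, "claw": -0.1}, {"dx": 0, "dy": 0, "dz": 0, "roll": 0, "claw": -0.1}, {"dx": 0, "dy": 0, "dz": 0, "roll": 0, "claw": -0.1}]' --grip_force 40

```text
clock: 21.75
tcp_pos: [0.4501, 0.3883, 0.0396]
orientation: [0.0, 0.728, 0.686, 0.001]
wrist_force: [0.8, -0.0, 5.4]
finger_gap: 0.0435
grip_force: 41.4
```

>>> send_rows --increments '[{"dx": 0, "dy": 0, "dz": 0.5, "roll": 0, "claw": -0.1}, {"dx": 0, "dy": 0, "dz": 1.5, "roll": 0, "claw": -0.1}, {"dx": 0, "dy": 0, "dz": 3, "roll": 0, "claw": -0.1}, {"dx": 0, "dy": 0, "dz": 4.5, "roll": 0, "claw": -0.1}, {"dx": 0, "dy": 0, "dz": 6, "roll": 0, "claw": -0.1}]'

```text
clock: 22.38
tcp_pos: [0.4486, 0.3873, 0.1896]
orientation: [-0.0, 0.728, 0.686, -0.001]
wrist_force: [0.3, 0.8, -2.1]
finger_gap: 0.0433
grip_force: 40.7
```

```bash
python3 - <<'E'
from h import *
go(.5687,-.0410,.039,.124)
E
```

```text
t 22.38 p [0.4486 0.3873 0.1896] yaw -0.06 UNITS [  4.8  -17.13  -6.02] roll 1.32 gap 0.0433 F [ 0.3  0.8 -2.1]
```

>>> send_rows --increments '[{"dx": 0.6, "dy": -2.0, "dz": 0, "roll": 0.2, "claw": -0.1}, {"dx": 1.2, "dy": -4.2, "dz": 0, "roll": 0.4, "claw": -0.1}, {"dx": 1.8, "dy": -6.5, "dz": 0, "roll": 0.6, "claw": -0.1}, {"dx": 2.4, "dy": -8.7, "dz": 0, "roll": 0.8, "claw": -0.1}, {"dx": 3.0, "dy": -10.8, "dz": 0, "roll": 1.0, "claw": -0.1}]'

```text
clock: 23.0
tcp_pos: [0.5239, 0.1158, 0.1886]
orientation: [-0.0, 0.678, 0.735, -0.0]
wrist_force: [1.7, 0.1, -1.7]
finger_gap: 0.0436
grip_force: 40.8
```

>>> send_rows --increments '[{"dx": 0.6, "dy": -2.2, "dz": 0, "roll": 0.1, "claw": -0.1}, {"dx": 1.2, "dy": -4.3, "dz": 0, "roll": 0.2, "claw": -0.1}, {"dx": 1.78, "dy": -6.3, "dz": 0, "roll": 0.32, "claw": -0.1}, {"dx": 1.78, "dy": -6.3, "dz": 0, "roll": 0.32, "claw": -0.1}, {"dx": 1.78, "dy": -6.3, "dz": 0, "roll": 0.32, "claw": -0.1}]'

```text
clock: 23.62
tcp_pos: [0.568, -0.0397, 0.1881]
orientation: [-0.001, 0.662, 0.749, -0.0]
wrist_force: [-0.5, -0.1, -1.4]
finger_gap: 0.0431
grip_force: 40.7
```

>>> send_rows --increments '[{"dx": 0, "dy": 0, "dz": -1, "roll": 0, "claw": -0.1}, {"dx": 0, "dy": 0, "dz": -2.5, "roll": 0, "claw": -0.1}, {"dx": 0, "dy": 0, "dz": -4, "roll": 0, "claw": -0.1}, {"dx": 0, "dy": 0, "dz": -4.8, "roll": 0, "claw": -0.1}, {"dx": 0, "dy": 0, "dz": -4.8, "roll": 0, "claw": -0.1}]'

```text
clock: 24.25
tcp_pos: [0.5666, -0.0378, 0.0668]
orientation: [-0.002, 0.661, 0.75, -0.001]
wrist_force: [0.0, -0.5, -1.4]
finger_gap: 0.0434
grip_force: 40.8
```

```bash
python3 - <<'E'
from h import *
go(.5687,-.0410,.039,.124)
c=cam('side'); cv2.imwrite('pics/s6.png',cv2.resize(c['image'][110:260,210:410],(800,600)))
E
```

```text
t 24.25 p [ 0.5666 -0.0378  0.0668] yaw 0.127 UNITS [ 0.09 -0.13 -1.11] roll -0.02 gap 0.0434 F [ 0.  -0.5 -1.4]
```

View pics/s6.png

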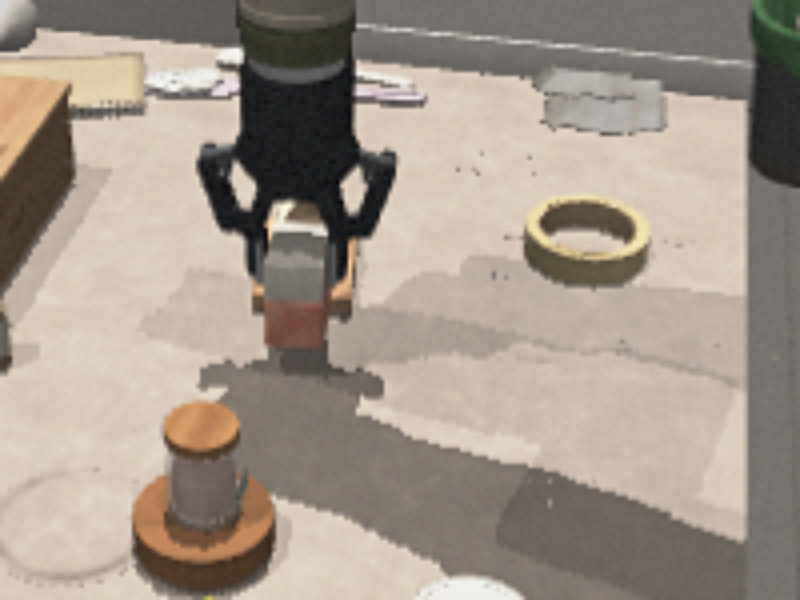

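The held soap stands in line with the riser's left end, and the jar stands centred on the round riser (crop 203,465). Lowering.

>>> send_rows --increments '[{"dx": 0, "dy": -0.05, "dz": -0.4, "roll": 0, "claw": -0.1}, {"dx": 0, "dy": -0.05, "dz": -0.8, "roll": 0, "claw": -0.1}, {"dx": 0, "dy": -0.05, "dz": -1.05, "roll": 0, "claw": -0.1}, {"dx": 0, "dy": -0.05, "dz": -1.1, "roll": 0, "claw": -0.1}, {"dx": 0, "dy": -0.05, "dz": -1.1, "roll": 0, "claw": -0.1}]'

```text
clock: 24.92
tcp_pos: [0.5687, -0.0412, 0.0408]
orientation: [-0.0, 0.662, 0.75, 0.0]
wrist_force: [-0.0, 0.6, -2.4]
finger_gap: 0.0436
grip_force: 40.8
```

```bash
python3 - <<'E'
from h import *
go(.5687,-.0410,.039,.124)
E
```

```text
t 24.93 p [ 0.5687 -0.0412  0.0408] yaw 0.124 UNITS [-0.    0.01 -0.07] roll -0.0 gap 0.0436 F [-0.   0.6 -2.4]
```

>>> send_rows --increments '[{"dx": 0, "dy": 0, "dz": -0.04, "roll": 0, "claw": -0.1}, {"dx": 0, "dy": 0, "dz": -0.08, "roll": 0, "claw": -0.1}, {"dx": 0, "dy": 0, "dz": -0.08, "roll": 0, "claw": -0.1}, {"dx": 0, "dy": 0, "dz": -0.08, "roll": 0, "claw": -0.1}, {"dx": 0, "dy": 0, "dz": -0.08, "roll": 0, "claw": -0.1}]'

```text
clock: 25.55
tcp_pos: [0.569, -0.0412, 0.0396]
orientation: [0.001, 0.662, 0.75, 0.0]
wrist_force: [-2.8, -0.8, 5.6]
finger_gap: 0.0433
grip_force: 41.5
```

>>> send_rows --increments '[{"dx": 0, "dy": 0, "dz": 0, "roll": 0, "claw": 0.1}, {"dx": 0, "dy": 0, "dz": 0, "roll": 0, "claw": 0.4}, {"dx": 0, "dy": 0, "dz": 0.6, "roll": 0, "claw": 0.5}, {"dx": 0, "dy": 0, "dz": 2.5, "roll": 0, "claw": 0.5}, {"dx": 0, "dy": 0, "dz": 5, "roll": 0, "claw": 0.5}]'

```text
clock: 26.18
tcp_pos: [0.5676, -0.0408, 0.1646]
orientation: [-0.001, 0.662, 0.75, -0.001]
wrist_force: [1.4, 0.2, 0.2]
finger_gap: 0.0641
grip_force: 0.0
```

>>> send_rows --increments '[{"dx": 0, "dy": 0, "dz": 2, "roll": 0, "claw": 0.5}, {"dx": -1.5, "dy": 2, "dz": 2, "roll": 0, "claw": 0.5}, {"dx": -3, "dy": 4, "dz": 2, "roll": 0, "claw": 0.5}, {"dx": -4, "dy": 6, "dz": 2, "roll": 0, "claw": 0.5}, {"dx": -4, "dy": 8, "dz": 2, "roll": 0, "claw": 0.5}]'

```text
clock: 26.8
tcp_pos: [0.4669, 0.1602, 0.2154]
orientation: [0.0, 0.662, 0.75, 0.001]
wrist_force: [0.6, -0.3, 0.2]
finger_gap: 0.0641
grip_force: 0.0
```

>>> send_rows --increments '[{"dx": 0, "dy": 2.4, "dz": 0, "roll": 0, "claw": 0.5}, {"dx": 0, "dy": 4.8, "dz": 0, "roll": 0, "claw": 0.5}, {"dx": 0, "dy": 7, "dz": 0, "roll": 0, "claw": 0.5}, {"dx": 0, "dy": 7, "dz": 0, "roll": 0, "claw": 0.5}, {"dx": 0, "dy": 7, "dz": 0, "roll": 0, "claw": 0.5}]'

```text
clock: 27.42
tcp_pos: [0.4684, 0.3338, 0.2142]
orientation: [0.0, 0.661, 0.75, -0.0]
wrist_force: [0.1, -0.0, -0.1]
finger_gap: 0.0642
grip_force: 0.0
```

```bash
python3 - <<'E'
from h import *
go(.45,.3,.2,0)
c=cam('top'); cv2.imwrite('pics/t3.png',cv2.resize(c['image'][110:300,200:450],(790,600)))
J=[('slabtop',(318,175,375,230),lambda h:(h[...,1]>70)&(h[...,2]>110),.02),('flat',(320,180,378,225),lambda h:(h[...,0]>22)&(h[...,2]>110)&(h[...,1]<60),.045),
('tall',(290,185,328,225),lambda h:(h[...,1]<25)&(h[...,2]>125),.073),('jar',(212,180,256,215),lambda h:(h[...,1]>95)&(h[...,2]>105),.1)]
for n,b,f,z in J:
    m=comp(c,b,f); print(n,m.sum(),[np.round(x,4) for x in face(c,m,z)])
E
```

```text
t 27.43 p [0.4684 0.3338 0.2142] yaw 0.125 UNITS [-0.74 -1.35 -0.57] roll -0.9 gap 0.0642 F [ 0.1 -0.  -0.1]
slabtop 484 [array([ 0.5817, -0.1431]), np.float64(0.1739), array([0.0912, 0.1275]), array([0.1053, 0.1473])]
flat 297 [array([ 0.5783, -0.1421]), np.float64(0.0564), array([0.0544, 0.0934]), array([0.0628, 0.1078])]
tall 334 [array([ 0.5691, -0.0433]), np.float64(0.0977), array([0.0422, 0.0565]), array([0.0487, 0.0653])]
jar 593 [array([0.5725, 0.165 ]), np.float64(0.1314), array([0.0709, 0.0747]), array([0.0819, 0.0862])]
```

View pics/t3.png

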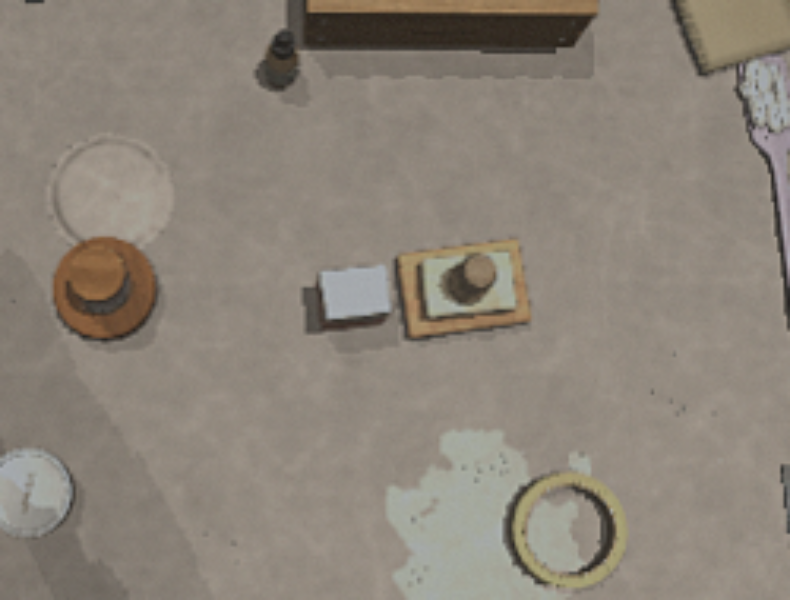

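Everything stands: tall soap at crop (355,293), soap and stamp on the slab, jar on the round riser. Last check: jar lid (98,272) and stamp knob (480,272) against their expected projections.

```bash
python3 - <<'E'
from h import *
c=np.load('top0.npy',allow_pickle=True).item()
print(proj(c,[[.5795,.1722,.1],[.5809,-.1433,.107]]))
f=3.16
print(plane(c,[(200+98/f,110+272/f)],.1),plane(c,[(200+480/f,110+272/f)],.107))
cs=cam('side'); cv2.imwrite('pics/s7.png',cv2.resize(cs['image'][130:260,220:350],(600,600)))
E
```

```text
[[229.39546092 195.91415986]
 [352.0133573  194.91017512]]
[[0.57907513 0.16802285 0.1       ]] [[ 0.57785118 -0.14291606  0.107     ]]
```

View pics/s7.png

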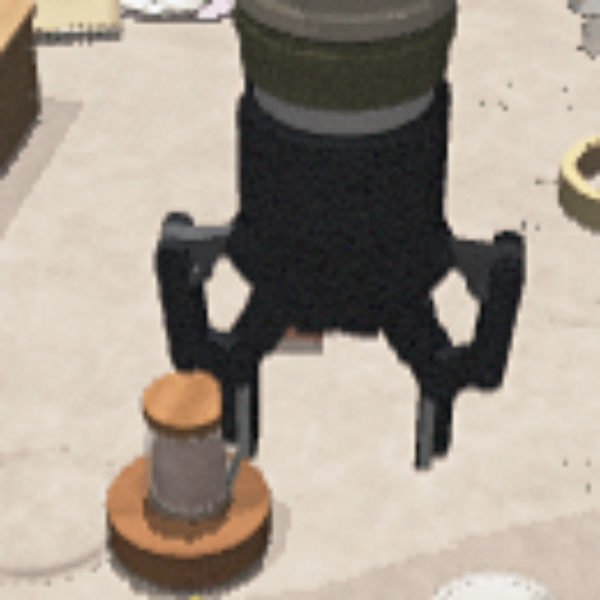

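```bash
python3 - <<'E'
from h import *
c=cam('top')
for v in (192,194,196,198): print(v,c['image'][v,215:252,2])
print(proj(c,[[.5795,.1722+.0235,.1],[.5795,.1722-.0235,.1]]))
E
```

```text
192 [144 141 142 140 133 134 128 134 138 142 143 143 141 143 143 143 144 144
 139 136 142 143 151 132 110 119 117 116 118 124 129 120 121 142 143 142
 145]
194 [142 142 139 133 130 132 125 122 133 133 132 135 138 141 140 142 141 138
 140 142 142 140 142 126 102 113 122 117 115 121 126 131 121 113 133 140
 140]
196 [138 139 126 130 124 133 136 126 120 120 120 119 121 126 122 127 129 128
 122 123 125 125 130 133 105  74 105 120 116 115 120 129 134 126 125 140
 136]
198 [145 136 126 130 133 125 122 119 120 118 125 124 123 123 122 123 126 125
 121 122 124 124 136 120  70  76 102 119 118 123 115 122 133 117  97 132
 149]
[[220.28286037 195.91614712]
 [238.51212451 195.91283012]]
```

The lid's right edge is at column 238–239, against 238.5 expected, so the jar is centred. Handing in.

```bash
python3 -c "
from h import *
print(hand_in())"
```

```text
the job is handed in; nothing more can be done
None
```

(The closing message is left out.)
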